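Kit the optics bin and press its label holder home

TASK

Put the short black lens tube, the steel pedestal post and the small aluminium clamp block into the grey parts bin, and let go of them there. Then take the upright label holder out of its stand and push it foot first down behind the metal lip on the bin's far side, against the spring bar in there, until it is fully home. Finish while still holding it pressed home with the gripper, and leave the bottle, the lens ring and the screwdriver where they are.

Things in the scene. Friction and masses are not known exactly. Their poses are not given: they have to be found in the camera images.
- bin: Grey open parts bin, fixed, 130 (x) x 190 (y) x 46 (z) mm, walls and floor 4 mm; origin: centre of its underside, on the work surface; x and y axes along its sides, z up. Its +x wall (away from the robot) carries the label channel on its outside: an aluminium lip 80 mm long parallel to the wall
- slot (a point): Centre of the mouth of the label channel, level with the top of the lip's straight part, 34 mm above the bin's underside and 70 mm from the bin's origin along bin +x; axes as the bin's. The channel is 10 mm wide in x (between the bin wall, whose top is 12 mm above this point, and the lip) and 68 mm long in y. The lip's top 7 mm flares outward above this point as a lead-in. The top of the spring bar lies 10 mm below this point when up, 20 mm below when fully down
- spring_bar (a joint): Black spring-loaded bar that is the floor of the label channel: 0 = up, 0.010 m = fully down on its stop (label holder home). It starts to give at about 2 N and needs about 9 N to stay fully down; it springs back up when let go
- label_mid (a point): Label holder: an aluminium plate 6 mm thick (its x), in one piece: a lower frame 60 mm wide (its y) and 50 mm high with a blank white paper field on both faces, and above it a finger tab 30 mm wide and 25 mm high; 75 mm high in all, about 40 g; both faces alike. This point is its centre, 37.5 mm above its foot; z up. It stands loosely in a black slotted stand, its foot 6 mm above the work surface; the stand's top is 30 mm above the work surface and 84 x 34 mm in plan
- label_foot (a point): Middle of the label holder's bottom edge; axes as the label holder's
- tube_mid (a point): Centre of the short black lens tube: an upright cylinder 36 mm in diameter, 40 mm high, with fine grip rings and a lens in its top
- post_mid (a point): Steel pedestal post, upright: rod 14 mm in diameter on a round foot 30 mm in diameter and 7 mm thick, 55 mm high in all; this point is half-way up, on its axis
- block_mid (a point): Centre of the small aluminium clamp block: 24 mm (its x) x 46 mm (its y) x 22 mm high, lying flat, with a dark hole in its top
- tube: The same lens tube; origin: centre of its underside
- post: The same pedestal post; origin: centre of its underside
- block: The same clamp block; origin: centre of its underside
- label: The same label holder; origin: middle of its bottom edge
- bottle: Bystander: small amber glass bottle with white cap, 36 mm in diameter, 58 mm high; origin: centre of its underside
- lens_ring: Bystander: flat black ring, 48 mm in diameter, 12 mm high, hole 34 mm; origin: centre of its underside
- driver: Bystander: screwdriver, 150 mm, lying beyond the bin; origin about its middle
Mind the look-alikes: they are no part of the job. Leave any turquoise look-alike of the post alone.

How it is judged:
On the way, in this order (a step that is already met when the one before it is completed fails the run):
1. the lens tube, the post and the clamp block lie in the bin, let go (x of tube_mid in the frame of bin between -0.061 and 0.061 m and y of tube_mid in the frame of bin between -0.091 and 0.091 m and z of each of tube_mid, post_mid, block_mid in the frame of bin below 0.045 m and contact force between each of tube, post, block and the fingers below 0.05 N and linear speed of each of tube, post, block below 0.05 m/s and x of post_mid in the frame of bin between -0.061 and 0.061 m and y of post_mid in the frame of bin between -0.091 and 0.091 m and x of block_mid in the frame of bin between -0.061 and 0.061 m and y of block_mid in the frame of bin between -0.091 and 0.091 m), for 0.2 s.
2. the label holder's foot is behind the lip (x of label_foot in the frame of slot between -0.006 and 0.006 m and y of label_foot in the frame of slot between -0.012 and 0.012 m and z of label_foot in the frame of slot below -0.004 m), for 0.1 s.
At the end, for the whole second after the job is handed in: Tube, post and block rest in the bin below its rim, untouched; the label holder is upright, parallel to the lip and behind it, its foot 16 mm or more below the lip's straight top, the spring bar down 7.5 mm or more; the fingers still press on it (over 2 N), and it on the bin (over 4 N) (all of step 1 and x of label_foot in the frame of slot between -0.006 and 0.006 m and y of label_foot in the frame of slot between -0.012 and 0.012 m and value of joint spring_bar above 0.0075 m and contact force between label and bin above 4 N and z of label_foot in the frame of slot below -0.016 m and angle between label's own z axis and vertical below 0.15 rad and angle between the x axis of label and the x axis of bin, either way round below 0.2 rad and contact force between label and the fingers above 2 N and linear speed of label below 0.02 m/s); the arm keeps its last pose, push and grip.
It fails at once if the bottle is moved more than 30 mm (distance of bottle from where it was at the start of the episode above 0.03 m).
It fails at once if the lens ring is moved more than 30 mm (distance of lens_ring from where it was at the start of the episode above 0.03 m).
It fails at once if the screwdriver is moved more than 30 mm (distance of driver from where it was at the start of the episode above 0.03 m).
It also fails if it takes over 72 s, if anything falls off the work surface, if the arm or the gripper's body presses on something with over 40 N, if the wrist force passes 120 N, or if a joint passes its speed limit or range.

ROBOT

A 6-joint arm with a two-finger parallel gripper is mounted at the origin on the work surface. World frame = base frame: x ahead of the robot, y to its left, z up, the work surface at z = 0. Lengths are in m, angles in rad, forces in N, time in s.
With the tool pointing down it reaches from about 0.35 to 0.85 m from the base axis. Payload 8.1 kg.
Tool frame: the origin (TCP) lies at the very end of the fingers, on their centre line; the grasp point (between the pads) lies 19 mm behind it; x points along the fingers, y is the direction in which the jaws open and shut, and the axes are right-handed (so a half turn about x gives the same grasp; the last joint's range is limited). The gripper opens to 85 mm and grips with 20 to 120 N. Pads are 22 mm wide; open, the fingers measure 114 mm over their backs; the gripper's body (76 mm by 85 mm) begins 54 mm behind the grasp point. The pads swing forward as they close: fully open they stand 13 mm farther back than shut.
Start: joints at [-1.297, 0.13, 1.488, -0, 1.523, -0.085], TCP at [0.211, -0.562, 0.231] pointing down, gripper open.
Joint ranges: [-2.96, 2.96], [-0.89, 2.26], [0.02, 2.5], [-1.34, 4.48], [0, 2.73], [-2.66, 2.66]. Speed limits (rad/s): [2.39, 2.39, 2.79, 3.14, 3.14, 3.14].

INTERFACE

Orientations are given as a unit quaternion [x, y, z, w].
In Python, from rig import * gives the robot as it stands.
- The arm moves only by the tool arm_command, never from a script. Its arguments are lists of equal length, an entry for each row: "dp": the shift along the tool's x, y, z in m, a list of three; "rotation": the turn, a rotation vector about the tool's x, y, z in rad, a list of three; "grip": the gripper's target within -1 to 1 (shut at 1, half-way at 0, fully open at -1). In form: {"dp": [[x, y, z], ...], "rotation": [[rx, ry, rz], ...], "grip": [grip, ...]}. A call has 1 to 8 rows; each row is the pose to reach, as a shift and turn from the pose commanded when the call began, along the tool's axes at that moment; what a row does not reach only later rows make up. A row lasts 1/8 s, in which the tool goes at most 62.5 mm and 10.7 degrees, less where a joint would pass 70% of its speed; a pose out of reach is approached as far as the arm can. A call with a gripper value outside its range is refused whole. The fingers move at their own pace and stop on an object; "force" is the grip in N (left out, the last holds). Time passes only in rows, so rows that repeat a pose let the fingers close. It gives the time, the measured TCP pose, the force and the opening at its end, in the units of the state.
- observe(): the state, without advancing time (a new reading comes with each control period).
- grab_frame(name): name is "scene" or "top" or "wrist"; returns a dict with "image" (384x512x3 uint8, red, green, blue), "vertical_fov" (degrees; the focal length in pixels is half the picture's height over the tangent of half this angle, whatever the lens; pixels are square), "cx", "cy" (the principal point, pixels), "dist_coeffs" ([k1, k2, p1, p2, k3] as OpenCV has them; the pictures are not rectified), "view" (4x4, takes a point from world to camera coordinates). Camera axes: x right, y down, z forward; pixel columns grow to the right and rows downward; lengths in m; the calibration is good to about 2 mm. A picture is of the moment at which its call begins. There is no depth.
- close_job(): hands the job in, once; it reports no verdict.
The state is a dict: "clock": time; "joints": joint angles; "joint_vel": joint speeds; "joint_torque": joint torques, N m; "eef_pos": TCP position; "ee_rot": TCP orientation; "contact_force": force on the tool from outside, world axes, zero at the start; "wrist_torque": the same for the moment, N m; "gripper_width": opening from 0.0 (shut) to 1.0 (fully open).
Only numpy, scipy, OpenCV 4.12 (cv2) and the standard library are available. Lean on these libraries where they do the work, as an engineer would, in place of code of your own. Each camera call takes 0.05 s, during which the arm holds its last target.

## Working session

There is one attempt and no reset: what is moved stays moved. The work goes in short steps, Python scripts to look and compute and a tool call to move; the robot and the scene stay as the last step left them, time stands still between calls to the robot, and variables do not carry over. Pictures are saved under pics/ and viewed, and the job is handed in when it is done.

Besides the shell and the picture viewer there is one more tool, called after "Emit:" as a command line: name --argument value ..., lists and objects as JSON in quotes. arm_command: Moves the arm, as the interface text tells. Its arguments: {"type":"object","properties":{"dp":{"type":"array"},"rotation":{"type":"array"},"grip":{"type":"array"},"force":{"type":"number"}},"required":["dp","rotation","grip"]}

```bash
ls; mkdir -p pics; python3 - <<'E'
from rig import *
import cv2
s=observe()
print(s)
for n in ["scene","top","wrist"]:
    f=grab_frame(n); cv2.imwrite(f"pics/{n}0.png",f["image"][:,:,::-1])
    print(n,f["vertical_fov"],f["cx"],f["cy"],f["dist_coeffs"],f["view"])
E
```

```text
pics
{'clock': 0.0, 'joints': array([-1.29737908e+00,  1.31153053e-01,  1.48924579e+00,  4.85888740e-06,
        1.52299560e+00, -8.53868719e-02]), 'joint_vel': array([-0.00072338, -0.00075087, -0.00167278, -0.00097733, -0.00118355,
       -0.00065205]), 'joint_torque': array([ 4.37448443e-04, -5.69396496e+01, -5.00555241e+01, -4.04028742e-04,
        1.45590454e-02, -6.20222158e-05]), 'eef_pos': array([ 0.21057873, -0.56126544,  0.23026766]), 'ee_rot': array([-0.69569976, -0.12681127,  0.69581594, -0.12554252]), 'contact_force': array([-0.22045981, -0.10917907, -0.96945406]), 'wrist_torque': array([ 0.00618409, -0.00868848,  0.02607043]), 'gripper_width': 1.0020537130199405}
scene 46.53869186369839 257.66704032166405 188.1556005955884 [0.04438282 0.         0.         0.         0.        ] [[ 0.1011592   0.99465325 -0.02077808 -0.04327255]
 [ 0.52230357 -0.07087215 -0.84980946 -0.23600868]
 [-0.84673833  0.07511358 -0.52668031  1.5388056 ]
 [ 0.          0.          0.          1.        ]]
top 57.27928880641037 251.51839551683966 191.25259924089843 [-0.08575091  0.          0.          0.          0.        ] [[-0.01105956 -0.9999271   0.0048447  -0.00605359]
 [-0.99439432  0.0104886  -0.10521367  0.57753624]
 [ 0.10515518 -0.00598116 -0.99443784  0.91669699]
 [ 0.          0.          0.          1.        ]]
wrist 58.667454337491044 256.0308104940451 193.72432048520244 [-0.08358404  0.          0.          0.          0.        ] [[ 0.35096035 -0.93638496 -0.00316931 -0.59875089]
 [-0.90072305 -0.33851551  0.27222277 -0.03571952]
 [-0.25597816 -0.09268472 -0.96222904  0.38070897]
 [ 0.          0.          0.          1.        ]]
```

View pics/scene0.png

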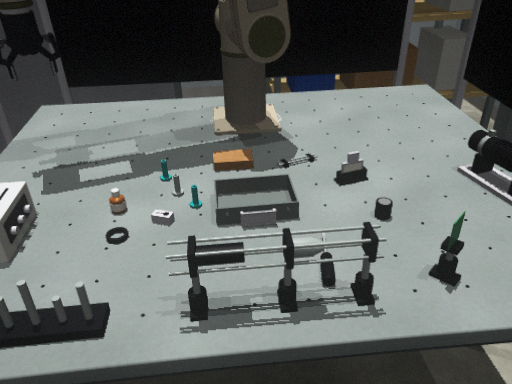

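View pics/top0.png

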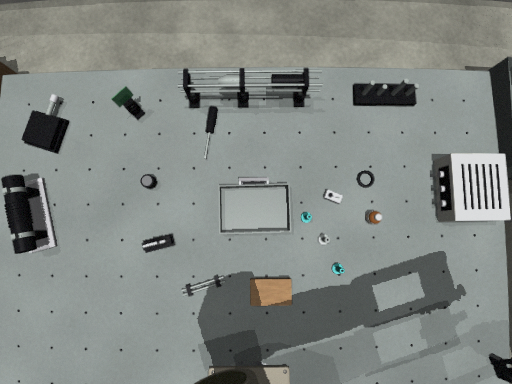

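View pics/wrist0.png

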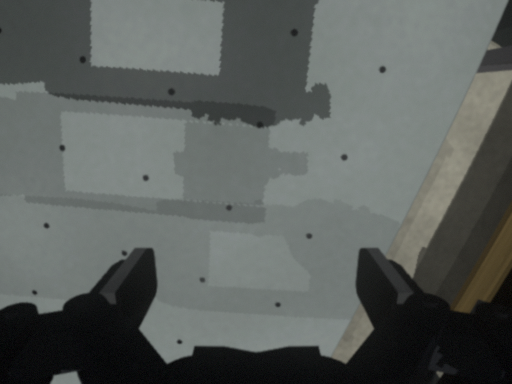

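```bash
cat > h.py <<'E'
from rig import *
import cv2, numpy as np
from scipy.spatial.transform import Rotation as R
def cam(f):
    h=f["image"].shape[0]; fl=h/2/np.tan(np.radians(f["vertical_fov"])/2)
    K=np.array([[fl,0,f["cx"]],[0,fl,f["cy"]],[0,0,1]]); return K,np.array(f["dist_coeffs"],float),np.array(f["view"])
def ray(f,uv):
    K,d,V=cam(f); n=cv2.undistortPoints(np.array(uv,float).reshape(-1,1,2),K,d)[:,0]
    D=np.c_[n,np.ones(len(n))]@V[:3,:3]; return -V[:3,:3].T@V[:3,3],D
def plane(f,uv,z):
    c,D=ray(f,uv); return c+D*((z-c[2])/D[:,2])[:,None]
def tri(f1,a,f2,b):
    c1,D1=ray(f1,[a]);c2,D2=ray(f2,[b]); d1,d2=D1[0],D2[0]
    s=np.linalg.lstsq(np.c_[d1,-d2],c2-c1,rcond=None)[0]; p,q=c1+s[0]*d1,c2+s[1]*d2
    return (p+q)/2,np.linalg.norm(p-q)
def proj(f,P):
    K,d,V=cam(f); return cv2.projectPoints(np.array(P,float).reshape(-1,1,3),cv2.Rodrigues(V[:3,:3])[0],V[:3,3],K,d)[0][:,0]
def save(f,name,crop=None,k=1):
    im=f["image"][:,:,::-1]
    if crop: x0,y0,x1,y1=crop; im=im[y0:y1,x0:x1]
    im=cv2.resize(im,None,fx=k,fy=k,interpolation=cv2.INTER_CUBIC); cv2.imwrite(f"pics/{name}.png",im)
def totool(dw):
    s=observe(); return R.from_quat(s["ee_rot"]).inv().apply(dw)
E
python3 - <<'E'
from h import *
import pickle
fs={n:grab_frame(n) for n in ["top","scene"]}
pickle.dump(fs,open("f0.pkl","wb"))
save(fs["top"],"t1",(120,160,400,290),2.8)
save(fs["scene"],"s1",(90,130,410,250),2.5)
t=fs["top"]
for n,uv,z in [("tube",(149,181),.04),("post",(323,239),.055),("block",(333,195),.022),("bin",(255,208),.046),("label",(158,240),.03),("drv",(211,105),.02),("bottle",(375,216),.058),("ring",(366,179),.012),("tq",(306,217),.055),("rigL",(195,100),0.0),("rigM",(243,100),0.0),("rail",(243,88),.1)]:
    print(n,plane(t,[uv],z)[0].round(4))
print(R.from_quat(observe()["ee_rot"]).as_matrix().round(3))
E
```

```text
tube [0.6071 0.2634 0.04  ]
post [ 0.4479 -0.1968  0.055 ]
block [ 0.5657 -0.2348  0.022 ]
bin [ 0.5313 -0.0209  0.046 ]
label [0.4491 0.2392 0.03  ]
drv [0.8238 0.0989 0.02  ]
bottle [ 0.5057 -0.3361  0.058 ]
ring [ 0.6104 -0.3319  0.012 ]
tq [ 0.5057 -0.1537  0.055 ]
rigL [0.8468 0.1475 0.    ]
rigM [ 0.8449  0.0091 -0.    ]
rail [0.8398 0.0073 0.1   ]
[[-0.     0.351 -0.936]
 [ 0.001 -0.936 -0.351]
 [-1.    -0.001 -0.   ]]
```

View pics/t1.png

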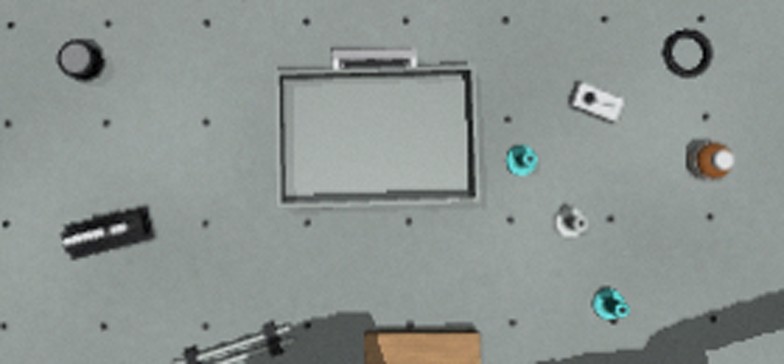

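View pics/s1.png

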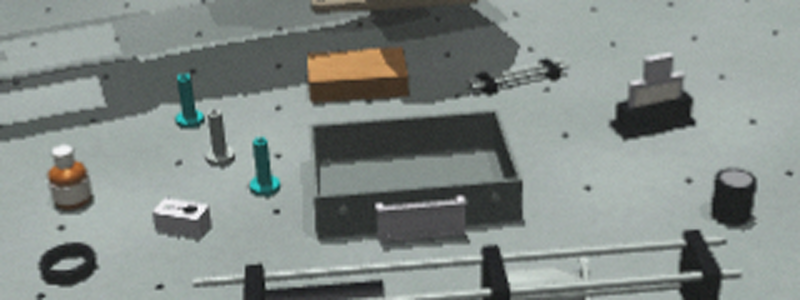

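```bash
python3 - <<'E'
from h import *
import pickle
fs=pickle.load(open("f0.pkl","rb")); t,s=fs["top"],fs["scene"]
T=lambda x,y:(x/2.8+120-.3,y/2.8+160-.3); S=lambda x,y:(x/2.5+90-.3,y/2.5+130-.3)
for n,a,b in [("posttop",(579,223),(214,112)),("tubetop",(76,57),(736,178)),("labeltop",(96,235),(659,57)),("tq1",(529,158),(261,140)),("tq2",(621,310),(183,75)),
 ("bin-xL",(281,206),(497,115)),("bin-xR",(479,204),(313,123)),("bin+xL",(279,71),(522,181)),("bin+xR",(470,68),(318,196)),("block hole",(589,97),(187,210)),("lipL",(332,49),(465,200)),("lipR",(416,50),(377,206))]:
    p,e=tri(t,T(*a),s,S(*b)); print(n,p.round(4),round(e,4))
print(plane(t,[T(566,222)],0.007))
E
```

```text
posttop [ 0.4469 -0.2068  0.0542] 0.0014
tubetop [0.61   0.2707 0.0401] 0.0027
labeltop [0.4423 0.2408 0.0799] 0.0087
tq1 [ 0.5079 -0.1602  0.0548] 0.001
tq2 [ 0.3662 -0.2434  0.0559] 0.0012
bin-xL [0.4661 0.0736 0.0395] 0.0033
bin-xR [ 0.4658 -0.112   0.0452] 0.0041
bin+xL [0.5939 0.0755 0.0433] 0.0044
bin+xR [ 0.5945 -0.1083  0.0439] 0.0003
block hole [ 0.5677 -0.2282  0.0209] 0.0024
lipL [0.6144 0.0226 0.0414] 0.0004
lipR [ 0.6128 -0.0569  0.0409] 0.0011
[[ 0.44645173 -0.20355349  0.007     ]]
```

Emit:
arm_command --dp '[[0.08,-0.25,-0.346],[0.08,-0.25,-0.346],[0.08,-0.25,-0.346],[0.08,-0.25,-0.346],[0.08,-0.25,-0.346],[0.08,-0.25,-0.346],[0.08,-0.25,-0.346],[0.08,-0.25,-0.346]]' --rotation '[[-0.17,0,0],[-0.17,0,0],[-0.17,0,0],[-0.17,0,0],[-0.17,0,0],[-0.17,0,0],[-0.17,0,0],[-0.17,0,0]]' --grip '[0,0,0,0,0,0,0,0]' --force 40

```text
clock: 1.25
eef_pos: [0.4479, -0.2023, 0.1502]
ee_rot: [-0.682, -0.187, 0.682, -0.186]
contact_force: [-0.4, -0.0, 0.5]
gripper_width: 0.498
```

```bash
python3 - <<'E'
from h import *
f=grab_frame("wrist"); save(f,"w1",k=1.5)
s=observe();print(s["clock"],s["eef_pos"],R.from_quat(s["ee_rot"]).as_matrix().round(3),s["gripper_width"])
print(proj(f,[[.4465,-.2055,.055],[.4465,-.2055,.0]]), proj(f,[s["eef_pos"]]))
E
```

```text
1.3 [ 0.44734781 -0.20422736  0.15071312] [[-0.001  0.508 -0.861]
 [ 0.001 -0.861 -0.508]
 [-1.    -0.001  0.001]] 0.5005346817556955
[[259.32027635 199.51902324]
 [258.96460853 181.59836307]] [[259.06696427 256.52890786]]
```

View pics/w1.png

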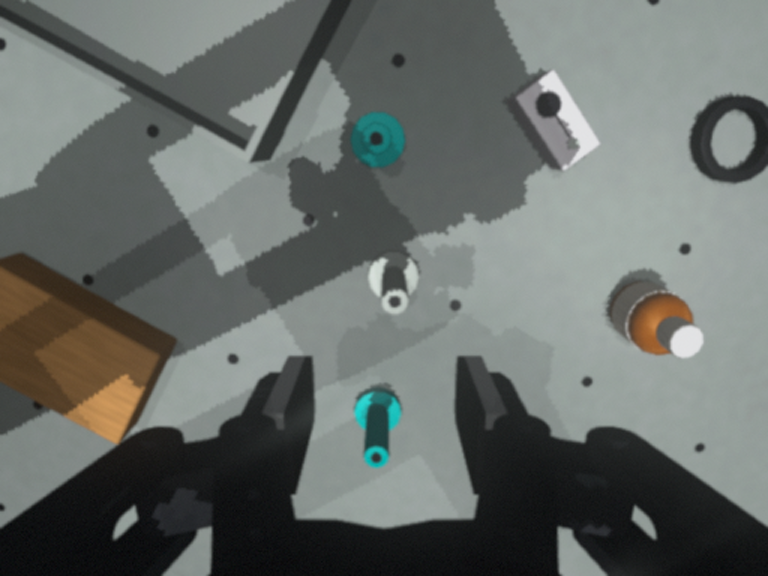

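```bash
python3 - <<'E'
from h import *
f=grab_frame("wrist"); 
print(plane(f,[(263.2,200.6)],.055),plane(f,[(262,183.6)],.006),observe()["eef_pos"])
p=[plane(f,[(x/1.5-.2,y/1.5-.2) for x,y in [(512,98),(551,70),(600,142),(566,170)]],.022)]
print(p,p[0].mean(0)); print(plane(f,[(548/1.5,103/1.5)],.022))
E
```

```text
[[ 0.44647928 -0.21057801  0.055     ]] [[ 0.44682939 -0.21017094  0.006     ]] [ 0.44702205 -0.20561633  0.15116962]
[array([[ 0.56073339, -0.21218498,  0.022     ],
       [ 0.58250722, -0.22162556,  0.022     ],
       [ 0.56683493, -0.26389095,  0.022     ],
       [ 0.54559519, -0.25672173,  0.022     ]])] [ 0.56391768 -0.2386058   0.022     ]
[[ 0.56835895 -0.2295697   0.022     ]]
```

Emit:
arm_command --dp '[[0.06,0.002,0.001],[0.1,0.002,0.001],[0.132,0.002,0.001],[0.132,0.002,0.001],[0.132,0.002,0.001],[0.132,0.002,0.001],[0.132,0.002,0.001],[0.132,0.002,0.001]]' --rotation '[[0,0,0],[0,0,0],[0,0,0],[0,0,0],[0,0,0],[0,0,0],[0,0,0],[0,0,0]]' --grip '[0,0,0,0,1,1,1,1]' --force 40

```text
clock: 2.35
eef_pos: [0.4485, -0.2097, 0.0214]
ee_rot: [0.683, 0.184, -0.682, 0.186]
contact_force: [-2.1, -2.9, 7.1]
gripper_width: 0.153
```

```bash
python3 - <<'E'
from h import *
f=grab_frame("wrist"); save(f,"w2",k=1.5)
s=observe();print(s["clock"],s["eef_pos"],s["gripper_width"],s["contact_force"])
E
```

```text
2.4 [ 0.44843503 -0.20969089  0.02139322] 0.15027424243961449 [-1.97871791 -1.16668434  7.29825074]
```

View pics/w2.png

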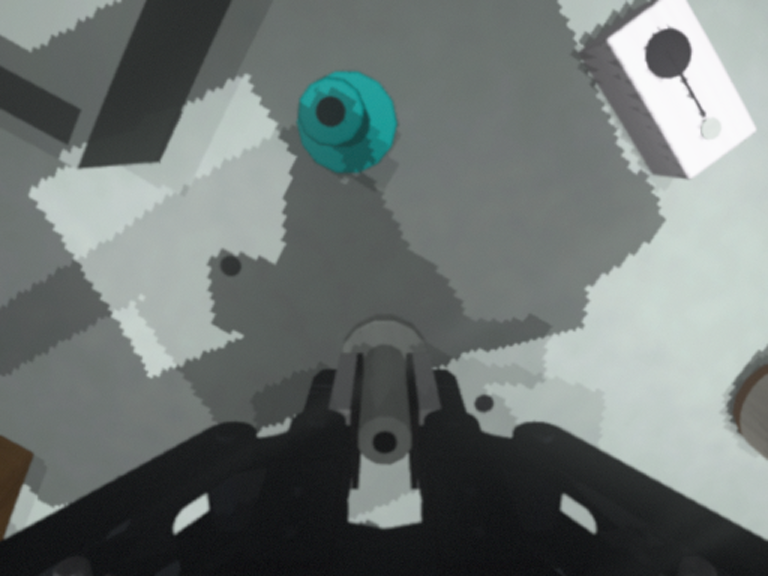

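Emit:
arm_command --dp '[[-0.05,0,0],[-0.09,-0.01,-0.012],[-0.09,-0.05,-0.058],[-0.09,-0.099,-0.114],[-0.09,-0.099,-0.114],[-0.09,-0.099,-0.114],[-0.09,-0.099,-0.114],[-0.09,-0.099,-0.114]]' --rotation '[[0,0,0],[0.1,0,0],[0.27,0,0],[0.4,0,0],[0.53,0,0],[0.53,0,0],[0.53,0,0],[0.53,0,0]]' --grip '[1,1,1,1,1,1,1,1]'

```text
clock: 3.4
eef_pos: [0.4953, -0.0665, 0.1094]
ee_rot: [0.707, -0.0, -0.707, -0.0]
contact_force: [-0.7, 0.0, -0.7]
gripper_width: 0.148
```

```bash
python3 - <<'E'
from h import *
f=grab_frame("wrist"); save(f,"w3",k=1.5)
s=observe();print(s["clock"],s["eef_pos"],s["gripper_width"],s["contact_force"],R.from_quat(s["ee_rot"]).as_matrix().round(3))
E
```

```text
3.45 [ 0.49531415 -0.06649652  0.10935628] 0.15166904966746753 [ 0.74355264 -0.23019635 -0.48959658] [[-0.    -0.002 -1.   ]
 [-0.    -1.     0.002]
 [-1.     0.     0.   ]]
```

View pics/w3.png

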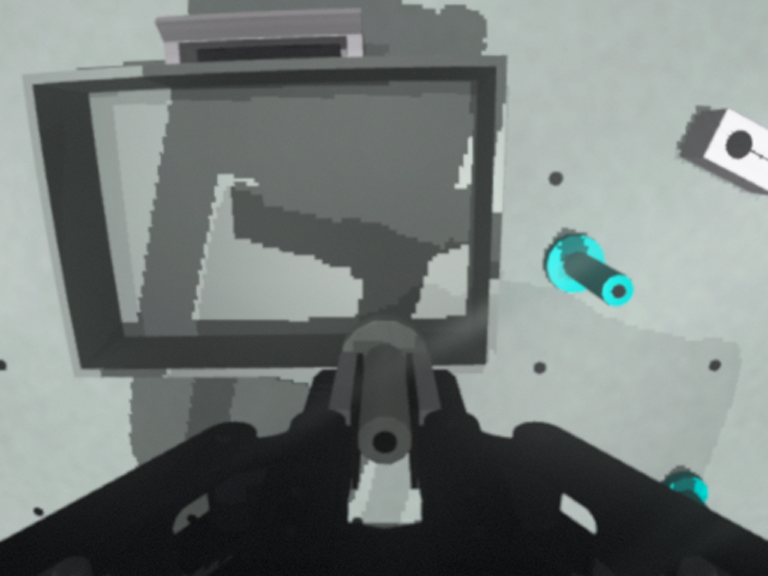

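```bash
python3 - <<'E'
from h import *
f=grab_frame("wrist")
q=[(x/1.5-.2,y/1.5-.2) for x,y in [(24,76),(507,56),(486,371),(80,376)]]
p=plane(f,q,.046);print(p,p.mean(0))
print(plane(f,[(x/1.5-.2,y/1.5-.2) for x,y in[(157,17),(362,10)]],.041))
E
```

```text
[[ 0.59494992  0.07709582  0.046     ]
 [ 0.59833223 -0.11309563  0.046     ]
 [ 0.46886602 -0.11125184  0.046     ]
 [ 0.4654188   0.07297345  0.046     ]] [ 0.53189174 -0.01856955  0.046     ]
[[ 0.61509573  0.02181089  0.041     ]
 [ 0.61561545 -0.05804936  0.041     ]]
```

Emit:
arm_command --dp '[[0.05,0,0],[0.082,0,0],[0.082,0,0],[0.082,0,0],[0.082,0,0],[0.082,0,0],[0.04,0,0],[0,0,0]]' --rotation '[[0,0,0],[0,0,0],[0,0,0],[0,0,0],[0,0,0],[0,0,0],[0,0,0],[0,0,0]]' --grip '[1,1,1,1,0.3,0.3,0.3,0.3]'

```text
clock: 4.5
eef_pos: [0.4952, -0.0654, 0.1104]
ee_rot: [-0.707, 0.0, 0.707, 0.0]
contact_force: [0.6, 0.0, 0.0]
gripper_width: 0.35
```

```bash
python3 - <<'E'
from h import *
f=grab_frame("wrist"); save(f,"w4",k=1.5)
s=observe();print(s["clock"],s["eef_pos"],s["gripper_width"],s["contact_force"])
E
```

```text
4.55 [ 0.49882359 -0.06614815  0.1168803 ] 0.3506635343596776 [ 4.64340902 -0.30390052  4.1253936 ]
```

View pics/w4.png

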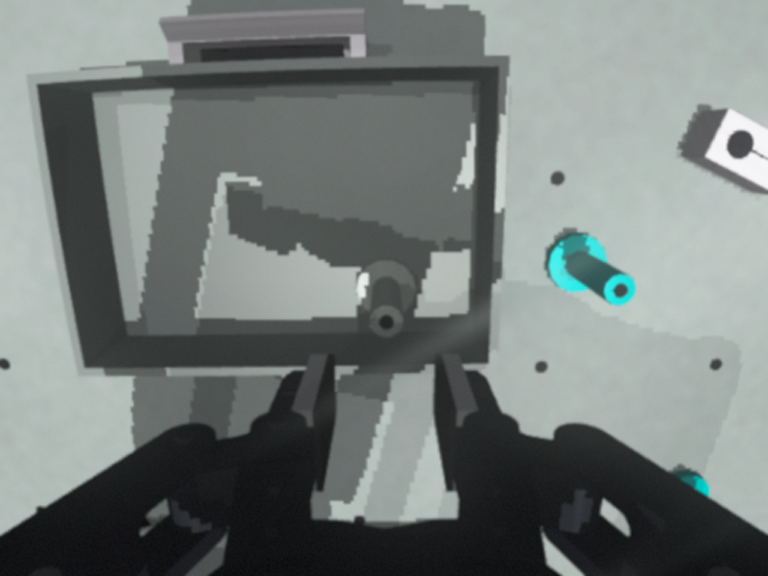

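Emit:
arm_command --dp '[[-0.02,0.05,-0.02],[-0.02,0.1,-0.04],[-0.02,0.15,-0.06],[-0.02,0.171,-0.069],[-0.02,0.171,-0.069],[-0.02,0.171,-0.069],[-0.02,0.171,-0.069],[-0.02,0.171,-0.069]]' --rotation '[[-0.18,0,0],[-0.36,0,0],[-0.54,0,0],[-0.72,0,0],[-0.9,0,0],[-1.08,0,0],[-1.22,0,0],[-1.22,0,0]]' --grip '[0,0,0,0,0,0,0,0]'

```text
clock: 5.55
eef_pos: [0.5644, -0.2366, 0.1295]
ee_rot: [0.58, 0.404, -0.58, 0.405]
contact_force: [0.0, 1.0, 0.6]
gripper_width: 0.503
```

```bash
python3 - <<'E'
from h import *
import pickle
f=grab_frame("wrist"); save(f,"w5",k=1.5); pickle.dump(f,open("w5.pkl","wb"))
s=observe();print(s["clock"],s["eef_pos"],s["gripper_width"],s["joints"],R.from_quat(s["ee_rot"]).as_matrix().round(3))
E
```

```text
5.6 [ 0.56446303 -0.23656016  0.12953267] 0.5011261816722609 [-4.80603120e-01  2.29306919e-01  1.56590262e+00 -7.16745826e-06
  1.34591457e+00 -1.25576032e-01] [[ 0.     0.938 -0.348]
 [-0.    -0.348 -0.938]
 [-1.     0.     0.   ]]
```

View pics/w5.png

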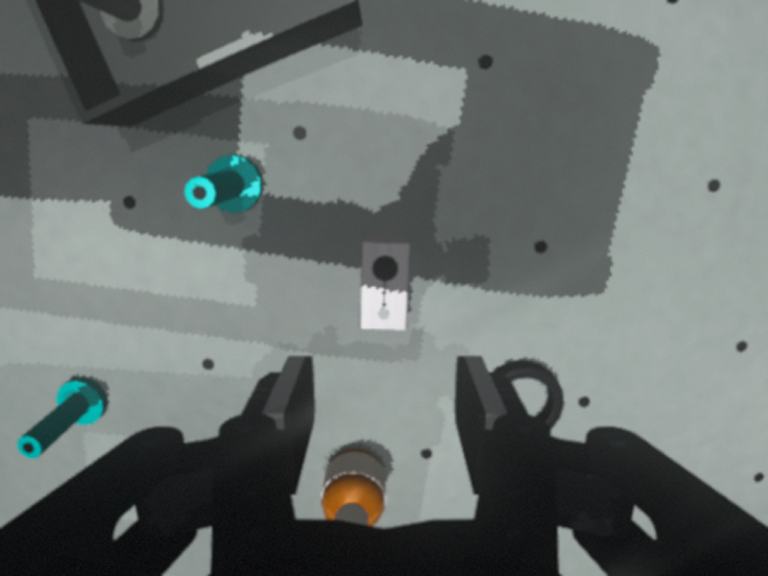

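```bash
python3 - <<'E'
from h import *
import pickle
f=pickle.load(open("w5.pkl","rb"))
g=lambda L:[(x/1.5-.2,y/1.5-.2) for x,y in L]
p=plane(f,g([(362,242),(410,244),(407,330),(361,330)]),.022);print(p,p.mean(0))
# height check w/ top view of hole
t=pickle.load(open("f0.pkl","rb"))["top"]
print(tri(f,g([(385,268)])[0],t,(589/2.8+120-.3,97/2.8+160-.3)))
w=p.mean(0)-observe()["eef_pos"]; print(totool(w))
e=p[3]-p[0]; e2=p[2]-p[1]; print(np.degrees(np.arctan2(e[1],e[0])),np.degrees(np.arctan2(e2[1],e2[0])))
E
```

```text
[[ 0.56206552 -0.21088264  0.022     ]
 [ 0.5840983  -0.22007283  0.022     ]
 [ 0.567512   -0.26234088  0.022     ]
 [ 0.54501967 -0.25405472  0.022     ]] [ 0.56467387 -0.23683777  0.022     ]
(array([ 0.56792731, -0.22782641,  0.01828419]), np.float64(0.000520607753520462))
[0.10753281 0.00024431 0.00017995]
-111.54584958416062 -111.42541131608095
```

Emit:
arm_command --dp '[[0.05,0,0],[0.09,0,0],[0.115,0,0],[0.122,0,0],[0.122,0,0],[0.122,0,0],[0.122,0,0],[0.122,0,0]]' --rotation '[[0.02,0,0],[0.02,0,0],[0.02,0,0],[0.02,0,0],[0.02,0,0],[0.02,0,0],[0.02,0,0],[0.02,0,0]]' --grip '[0,0,0,0,0,1,1,1]'

```text
clock: 6.6
eef_pos: [0.5658, -0.2373, 0.0093]
ee_rot: [0.584, 0.398, -0.583, 0.4]
contact_force: [0.2, -1.2, 6.3]
gripper_width: 0.27
```

```bash
python3 - <<'E'
from h import *
f=grab_frame("wrist"); save(f,"w6",k=1.5)
s=observe();print(s["clock"],s["eef_pos"],s["gripper_width"],s["contact_force"])
E
```

```text
6.65 [ 0.56577309 -0.23728313  0.00932751] 0.26901933418265384 [0.42960067 0.57901741 6.75958918]
```

View pics/w6.png

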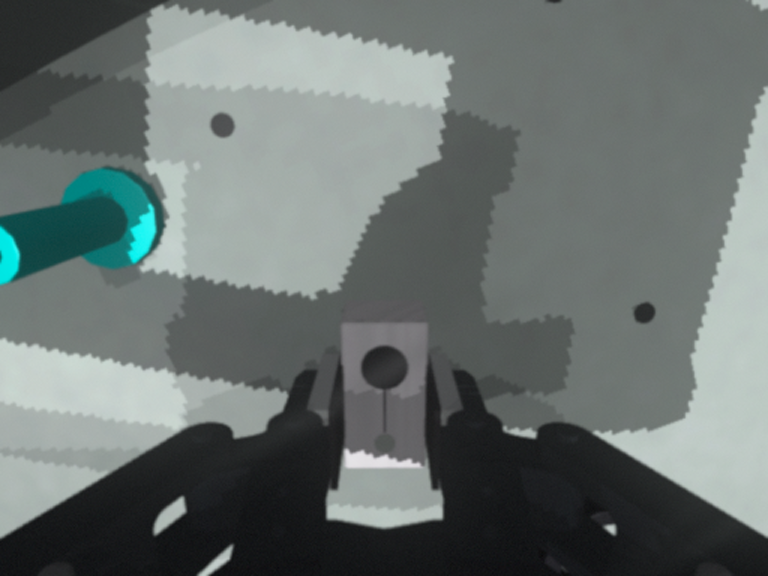

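Emit:
arm_command --dp '[[-0.06,0,0],[-0.1,0,0],[-0.1,-0.02,-0.045],[-0.1,-0.04,-0.09],[-0.1,-0.06,-0.135],[-0.1,-0.07,-0.159],[-0.1,-0.07,-0.159],[-0.1,-0.07,-0.159]]' --rotation '[[0,0,0],[0.17,0,0],[0.35,0,0],[0.53,0,0],[0.71,0,0],[0.89,0,0],[1.07,0,0],[1.2,0,0]]' --grip '[1,1,1,1,1,1,1,1]'

```text
clock: 7.65
eef_pos: [0.557, -0.0623, 0.1077]
ee_rot: [0.707, -0.002, -0.707, -0.002]
contact_force: [0.4, 0.4, -1.5]
gripper_width: 0.268
```

```bash
python3 - <<'E'
from h import *
f=grab_frame("wrist"); save(f,"w7",k=1.5)
s=observe();print(s["clock"],s["eef_pos"],s["gripper_width"],s["contact_force"],R.from_quat(s["ee_rot"]).as_matrix().round(3))
E
```

```text
7.7 [ 0.55692894 -0.0625703   0.10768541] 0.26861111242050506 [ 0.19137166  0.4519768  -1.22740706] [[ 0.    -0.011 -1.   ]
 [-0.    -1.     0.011]
 [-1.     0.    -0.   ]]
```

View pics/w7.png

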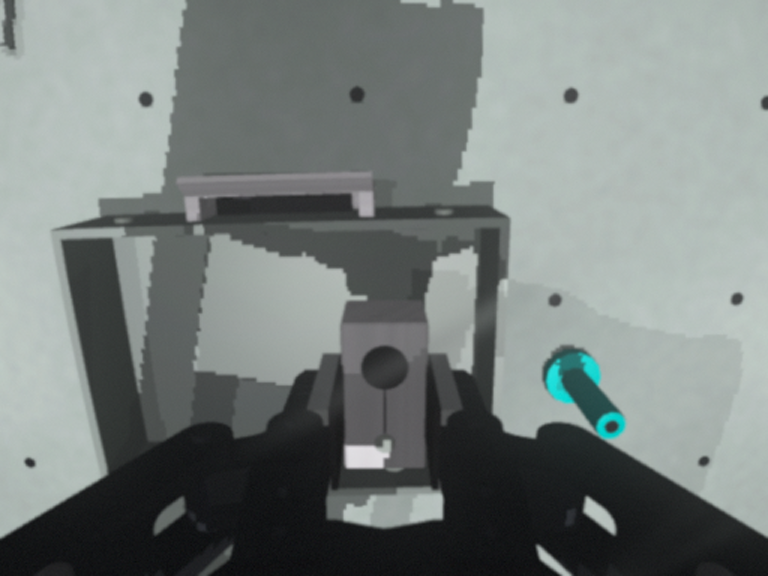

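Emit:
arm_command --dp '[[0.05,0,0],[0.085,0,0],[0.092,0,0],[0.092,0,0],[0.092,0,0],[0.092,0,0],[0.05,0,0],[0,0,0]]' --rotation '[[0,0,0],[0,0,0],[0,0,0],[0,0,0],[0,0,0],[0,0,0],[0,0,0],[0,0,0]]' --grip '[1,1,1,1,0.15,0.15,0.15,0.15]'

```text
clock: 8.7
eef_pos: [0.556, -0.0628, 0.1077]
ee_rot: [-0.706, 0.0, 0.708, 0.001]
contact_force: [0.7, 0.4, 0.5]
gripper_width: 0.424
```

```bash
python3 - <<'E'
from h import *
f=grab_frame("wrist"); save(f,"w8",k=1.5)
s=observe();print(s["clock"],s["eef_pos"],s["gripper_width"],s["contact_force"])
E
```

```text
8.75 [ 0.56075495 -0.06370783  0.11666185] 0.4223417947863872 [ 5.29477104 -1.12984423  6.83964009]
```

View pics/w8.png

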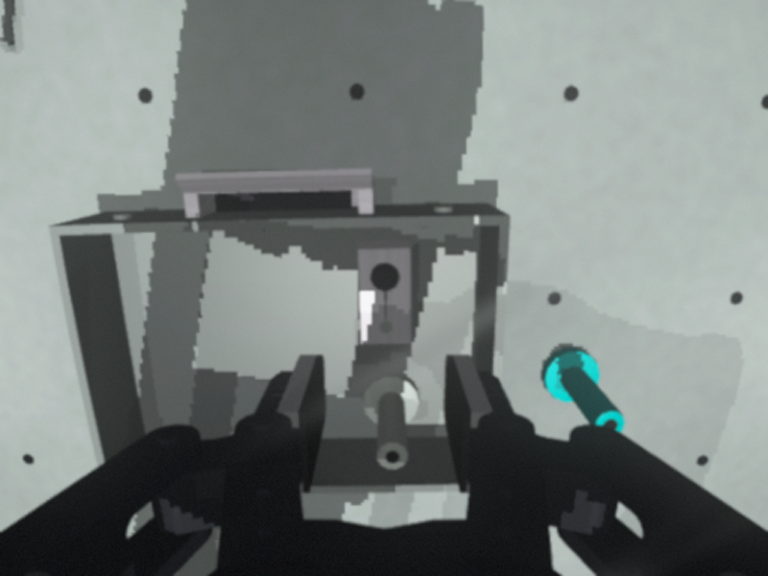

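Emit:
arm_command --dp '[[-0.035,-0.05,-0.007],[-0.035,-0.1,-0.014],[-0.035,-0.16,-0.022],[-0.035,-0.22,-0.03],[-0.035,-0.28,-0.04],[-0.035,-0.33,-0.047],[-0.035,-0.33,-0.047],[-0.035,-0.33,-0.047]]' --rotation '[[0,0,0],[0,0,0],[0,0,0],[0,0,0],[0,0,0],[0,0,0],[0,0,0],[0,0,0]]' --grip '[-0.6,-0.6,-0.6,-0.6,-0.6,-0.6,-0.6,-0.6]'

```text
clock: 9.75
eef_pos: [0.6043, 0.2668, 0.1424]
ee_rot: [0.707, -0.0, -0.707, -0.0]
contact_force: [0.4, -1.4, -0.6]
gripper_width: 0.803
```

```bash
python3 - <<'E'
from h import *
import pickle
f=grab_frame("wrist"); save(f,"w9",k=1.5); pickle.dump(f,open("w9.pkl","wb"))
s=observe();print(s["clock"],s["eef_pos"],s["gripper_width"],s["contact_force"])
E
```

```text
9.8 [0.60437513 0.26615763 0.14239215] 0.8017701331931268 [-0.1895196   0.14049204 -0.07393745]
```

View pics/w9.png

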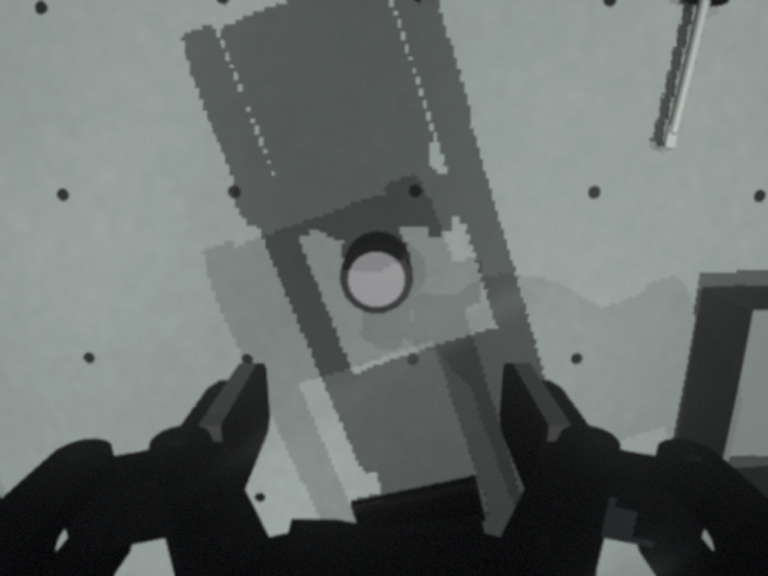

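```bash
python3 - <<'E'
from h import *
import pickle
f=pickle.load(open("w9.pkl","rb"))
g=lambda L:[(x/1.5-.2,y/1.5-.2) for x,y in L]
p=plane(f,g([(376,279)]),.04)[0];print(p, totool(p-observe()["eef_pos"]))
t=pickle.load(open("f0.pkl","rb"))["top"]
print(tri(f,g([(376,279)])[0],t,(76/2.8+120-.3,57/2.8+160-.3)))
E
```

```text
[0.60980384 0.27110178 0.04      ] [ 0.10239079 -0.00499202 -0.00541037]
(array([0.60965517, 0.27057221, 0.03778804]), np.float64(0.0014002904714835753))
```

Emit:
arm_command --dp '[[0.05,-0.005,-0.005],[0.1,-0.005,-0.005],[0.125,-0.005,-0.005],[0.131,-0.005,-0.005],[0.131,-0.005,-0.005],[0.131,-0.005,-0.005],[0.131,-0.005,-0.005],[0.131,-0.005,-0.005]]' --rotation '[[0,0,0],[0,0,0],[0,0,0],[0,0,0],[0,0,0],[0,0,0],[0,0,0],[0,0,0]]' --grip '[-0.6,-0.6,-0.6,-0.6,1,1,1,1]'

```text
clock: 10.8
eef_pos: [0.6111, 0.2724, 0.0139]
ee_rot: [0.708, -0.0, -0.706, -0.001]
contact_force: [0.0, -1.2, 7.2]
gripper_width: 0.395
```

```bash
python3 - <<'E'
from h import *
f=grab_frame("wrist"); save(f,"w10",k=1.5)
s=observe();print(s["clock"],s["eef_pos"],s["gripper_width"],s["contact_force"])
E
```

```text
10.85 [0.61111515 0.27236763 0.01387059] 0.3978871405183531 [-0.52209215 -0.93871415  7.94447684]
```

View pics/w10.png

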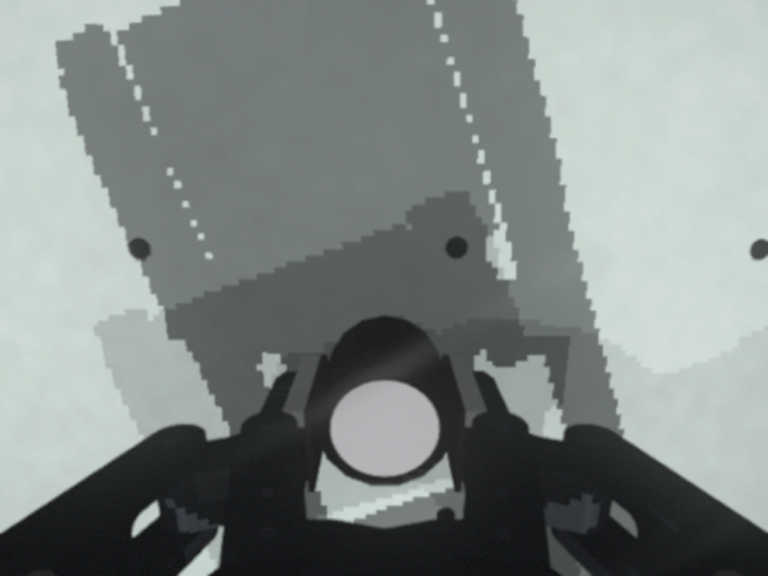

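Emit:
arm_command --dp '[[-0.05,0,0],[-0.085,0.02,0.007],[-0.085,0.07,0.025],[-0.085,0.13,0.046],[-0.085,0.19,0.067],[-0.085,0.239,0.085],[-0.085,0.239,0.085],[-0.085,0.239,0.085]]' --rotation '[[0,0,0],[0,0,0],[0,0,0],[0,0,0],[0,0,0],[0,0,0],[0,0,0],[0,0,0]]' --grip '[1,1,1,1,1,1,1,1]'

```text
clock: 11.85
eef_pos: [0.5246, 0.0332, 0.0971]
ee_rot: [0.708, -0.001, -0.707, -0.001]
contact_force: [-0.1, 0.2, -0.9]
gripper_width: 0.399
```

```bash
python3 - <<'E'
from h import *
f=grab_frame("wrist"); save(f,"w11",k=1.5)
s=observe();print(s["clock"],s["eef_pos"],s["gripper_width"],s["contact_force"])
E
```

```text
11.9 [0.52467044 0.03374596 0.09691196] 0.3958963028585278 [ 0.12892812 -0.29598864 -0.20740433]
```

View pics/w11.png

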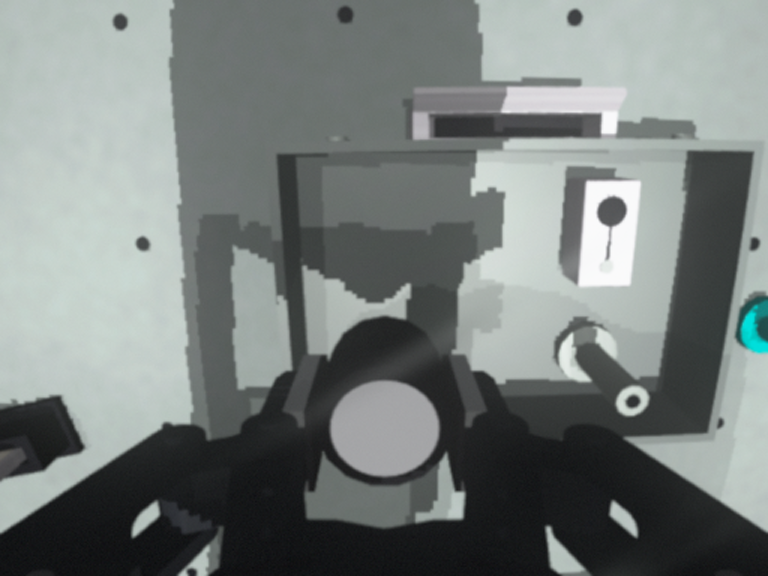

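Emit:
arm_command --dp '[[0.04,0,0],[0.07,0,0],[0.078,0,0],[0.078,0,0],[0.078,0,0],[0.078,0,0],[0.04,0,0],[-0.03,0,0]]' --rotation '[[0,0,0],[0,0,0],[0,0,0],[0,0,0],[0,0,0],[0,0,0],[0,0,0],[0,0,0]]' --grip '[1,1,1,1,-0.1,-0.1,-0.1,-0.1]'

```text
clock: 12.9
eef_pos: [0.5218, 0.0333, 0.1176]
ee_rot: [-0.705, 0.0, 0.709, 0.0]
contact_force: [1.0, -0.3, -0.9]
gripper_width: 0.552
```

```bash
python3 - <<'E'
from h import *
import pickle
f=grab_frame("wrist"); save(f,"w12",k=1.5); pickle.dump(f,open("w12.pkl","wb"))
t=grab_frame("top"); save(t,"t2",(120,160,400,290),2.8); pickle.dump(t,open("t2.pkl","wb"))
s=observe();print(s["clock"],s["eef_pos"],s["gripper_width"],s["contact_force"])
E
```

```text
13.0 [0.52919142 0.03303077 0.12720306] 0.5453090285709579 [1.75611941 0.61051622 0.26677274]
```

View pics/w12.png

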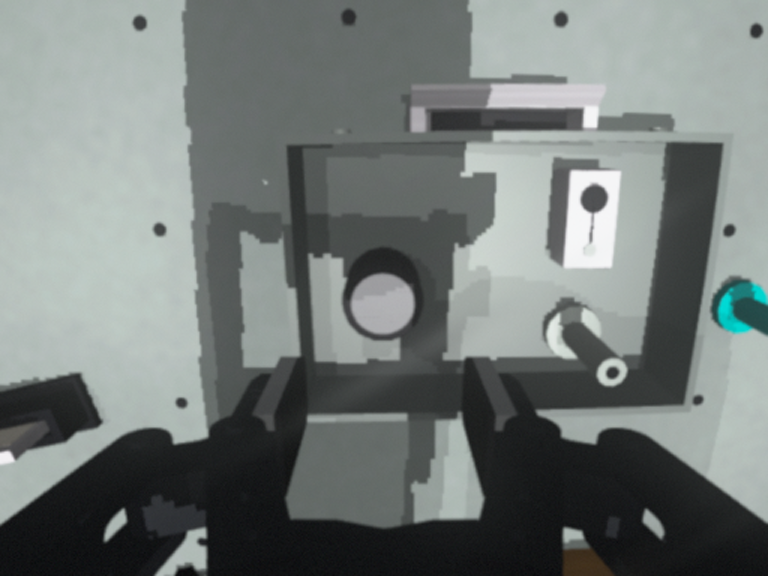

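Emit:
arm_command --dp '[[-0.04,-0.03,0.01],[-0.04,-0.06,0.02],[-0.04,-0.09,0.035],[-0.04,-0.12,0.05],[-0.04,-0.15,0.06],[-0.04,-0.18,0.07],[-0.04,-0.207,0.08],[-0.04,-0.207,0.08]]' --rotation '[[-0.18,0,0],[-0.36,0,0],[-0.54,0,0],[-0.72,0,0],[-0.9,0,0],[-1.08,0,0],[-1.26,0,0],[-1.44,0,0]]' --grip '[0,0,0,0,0,0,0,0]'

```text
clock: 14.0
eef_pos: [0.4436, 0.2421, 0.1592]
ee_rot: [0.53, 0.468, -0.53, 0.468]
contact_force: [0.3, 0.0, -0.6]
gripper_width: 0.503
```

Emit:
arm_command --dp '[[0,0,0],[0,0,0],[0,0,0]]' --rotation '[[-0.18,0,0],[-0.36,0,0],[-0.36,0,0]]' --grip '[0,0,0]'

```text
clock: 14.38
eef_pos: [0.4443, 0.2404, 0.1591]
ee_rot: [0.44, 0.553, -0.44, 0.553]
contact_force: [0.3, -0.7, -0.3]
gripper_width: 0.501
```

```bash
python3 - <<'E'
from h import *
import pickle
f=grab_frame("wrist"); save(f,"w13",k=1.5); pickle.dump(f,open("w13.pkl","wb"))
s=observe();print(s["clock"],s["eef_pos"],s["gripper_width"],s["contact_force"],R.from_quat(s["ee_rot"]).as_matrix().round(3))
E
```

```text
14.425 [0.44438321 0.24029542 0.1590815 ] 0.500935779377143 [ 0.03835357 -0.46515817  0.4453579 ] [[ 0.     0.975  0.222]
 [ 0.     0.222 -0.975]
 [-1.     0.001 -0.   ]]
```

View pics/w13.png

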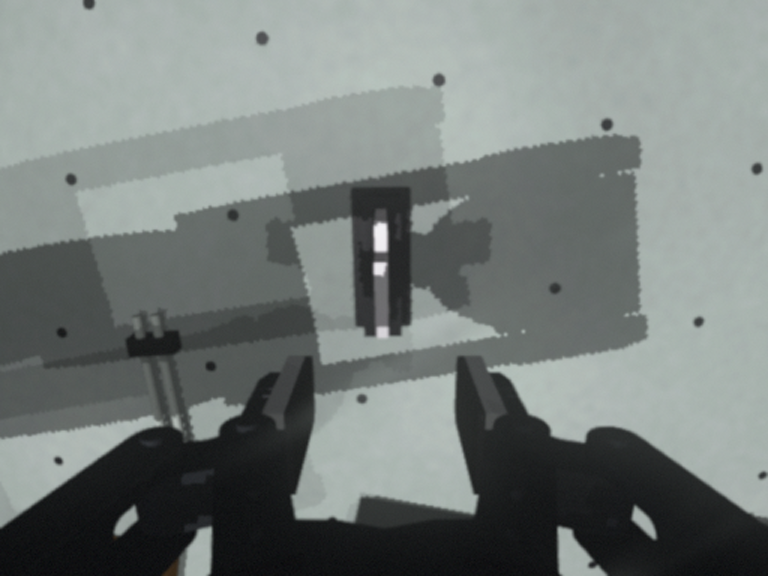

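View pics/t2.png

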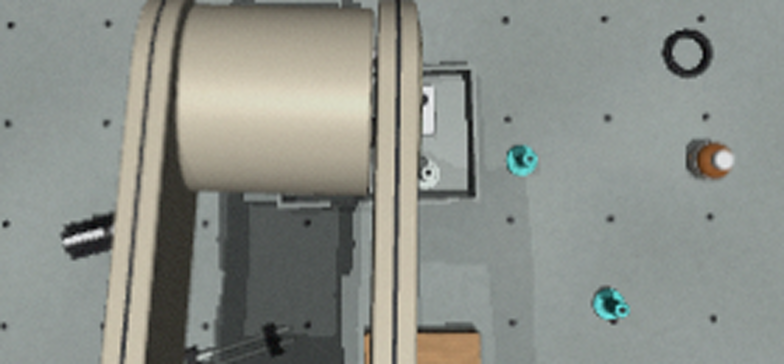

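```bash
python3 - <<'E'
from h import *
import pickle
f=pickle.load(open("w13.pkl","rb")); save(f,"w13z",(215,115,295,235),5)
E
```

```text
(no output)
```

View pics/w13z.png

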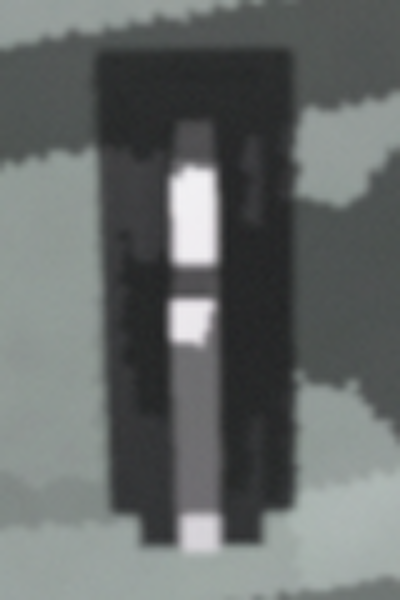

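```bash
python3 - <<'E'
from h import *
import pickle
f=pickle.load(open("w13.pkl","rb")); g=lambda L:[(x/5+215-.4,y/5+115-.4) for x,y in L]
p=plane(f,g([(97,48),(293,48),(293,513),(110,513)]),.03);print(p,p.mean(0))
c=p.mean(0); 
e1=p[3]-p[0];e2=p[2]-p[1]; print(np.degrees(np.arctan2(e1[1],e1[0])),np.degrees(np.arctan2(e2[1],e2[0])))
# plate line at bottom end x~200 z .081
u=np.array([.222,-.975,0])
for z,o in [(.056,-.03),(.056,-.015),(.081,-.015),(.081,.015),(.056,.015),(.056,.03)]:
    q=c+o*u; q[2]=z; a=proj(f,[q])[0]; print(z,o,((a+.4-[215,115])*5).round())
a=plane(f,g([(199,265),(199,548),(199,165)]),.081);print(a)
b=plane(f,g([(195,120),(192,300)]),.056);print(b)
E
```

```text
[[0.41655542 0.28412834 0.03      ]
 [0.44664441 0.29106379 0.03      ]
 [0.46507586 0.21572791 0.03      ]
 [0.43487385 0.20876509 0.03      ]] [0.44078738 0.24992128 0.03      ]
-76.33814733409069 -76.25223957875049
0.056 -0.03 [198. 123.]
0.056 -0.015 [198. 226.]
0.081 -0.015 [197. 259.]
0.081 0.015 [197. 475.]
0.056 0.015 [197. 422.]
0.056 0.03 [197. 516.]
[[0.43790343 0.26381689 0.081     ]
 [0.44682003 0.22495605 0.081     ]
 [0.43493671 0.2767414  0.081     ]]
[[0.43361836 0.27948956 0.056     ]
 [0.43910552 0.25353171 0.056     ]]
```

Emit:
arm_command --dp '[[0,0,0.06],[0,0,0.06],[0,0,0.06],[0,0,0.06]]' --rotation '[[0,0,0],[0,0,0],[0,0,0],[0,0,0]]' --grip '[0,0,0,0]'

```text
clock: 14.92
eef_pos: [0.4577, 0.1825, 0.1589]
ee_rot: [0.44, 0.554, -0.44, 0.553]
contact_force: [0.2, 0.0, 0.3]
gripper_width: 0.501
```

```bash
python3 - <<'E'
from h import *
import pickle
f=grab_frame("wrist"); save(f,"w14",(205,30,305,180),4); pickle.dump(f,open("w14.pkl","wb"))
print(-f["view"][:3,:3].T@f["view"][:3,3],observe()["eef_pos"])
E
```

```text
[0.44207556 0.24960094 0.30268651] [0.45761903 0.18254364 0.15882061]
```

View pics/w14.png

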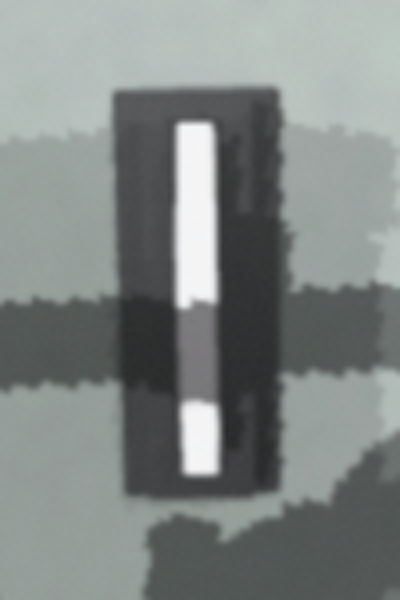

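```bash
python3 - <<'E'
from h import *
import pickle
f=pickle.load(open("w14.pkl","rb")); g=lambda L:[(x/4+205-.4,y/4+30-.4) for x,y in L]
p=plane(f,g([(113,89),(280,89),(280,494),(124,494)]),.03);print(p,p.mean(0))
b=plane(f,g([(195,122),(200,476)]),.056);print(b,b.mean(0),np.linalg.norm(b[1]-b[0]))
a=plane(f,g([(195,230),(198,380)]),.081);print(a,a.mean(0))
# tri of frame ends w/ previous view
f0=pickle.load(open("w13.pkl","rb")); g0=lambda L:[(x/5+215-.4,y/5+115-.4) for x,y in L]
print(tri(f,g([(195,122)])[0],f0,g0([(195,121)])[0]))
print(tri(f,g([(200,476)])[0],f0,g0([(200,550)])[0]))
u=np.array([.237,-.972,0]);c=b.mean(0)
for z,o in [(.081,-.015),(.081,.015),(.056,.03),(.056,-.03)]:
    q=c+o*u;q[2]=z; print(o,((proj(f0,[q])[0]+.4-[215,115])*5).round())
s=observe(); print(s["eef_pos"], totool(c-s["eef_pos"]), R.from_quat(s["ee_rot"]).as_matrix()[:,1])
d=b[1]-b[0];print(np.degrees(np.arctan2(d[1],d[0])))
E
```

```text
[[0.41748794 0.27896201 0.03      ]
 [0.44810322 0.2860276  0.03      ]
 [0.46637301 0.21120948 0.03      ]
 [0.43584461 0.20415409 0.03      ]] [0.4419522  0.24508829 0.03      ]
[[0.43464705 0.27401253 0.056     ]
 [0.44915908 0.21478944 0.056     ]] [0.44190306 0.24440098 0.056     ] 0.06097518320855283
[[0.43900983 0.25580881 0.081     ]
 [0.44466698 0.23328952 0.081     ]] [0.4418384  0.24454916 0.081     ]
(array([0.43402193, 0.27649566, 0.03119545]), np.float64(0.00025024644022377657))
(array([0.44925694, 0.21444745, 0.05353211]), np.float64(5.543042268505813e-05))
-0.015 [194. 301.]
0.015 [197. 514.]
0.03 [199. 551.]
-0.03 [194. 162.]
[0.45761903 0.18254364 0.15882061] [ 0.10283589 -0.00132616 -0.06378417] [9.74094917e-01 2.26139537e-01 5.55754817e-05]
-76.23152997038201
```

Emit:
arm_command --dp '[[0,-0.0013,-0.0638],[0,-0.0013,-0.0638],[0.05,-0.0013,-0.0638],[0.09,-0.0013,-0.0638],[0.11,-0.0013,-0.0638],[0.11,-0.0013,-0.0638],[0.11,-0.0013,-0.0638],[0.11,-0.0013,-0.0638]]' --rotation '[[-0.012,0,0],[-0.012,0,0],[-0.012,0,0],[-0.012,0,0],[-0.012,0,0],[-0.012,0,0],[-0.012,0,0],[-0.012,0,0]]' --grip '[0,0,0,0,0,0,0,0]'

```text
clock: 15.98
eef_pos: [0.4433, 0.2441, 0.0504]
ee_rot: [0.437, 0.556, -0.436, 0.557]
contact_force: [0.3, -0.3, -0.2]
gripper_width: 0.502
```

Emit:
arm_command --dp '[[0,0,0],[0,0,0],[0,0,0],[0,0,0]]' --rotation '[[0,0,0],[0,0,0],[0,0,0],[0,0,0]]' --grip '[1,1,1,1]' --force 70

```text
clock: 16.48
eef_pos: [0.4426, 0.2437, 0.0494]
ee_rot: [0.437, 0.556, -0.436, 0.556]
contact_force: [-0.0, -0.2, 5.3]
gripper_width: 0.059
```

```bash
python3 - <<'E'
from h import *
f=grab_frame("wrist"); save(f,"w15",k=1.5)
s=observe();print(s["clock"],s["eef_pos"],s["gripper_width"],s["contact_force"],s["wrist_torque"])
E
```

```text
16.525 [0.44265024 0.24375348 0.04944595] 0.056761649892106546 [-0.80198921  0.4624719   6.18710822] [-0.09842951  0.06285995  0.01776756]
```

View pics/w15.png

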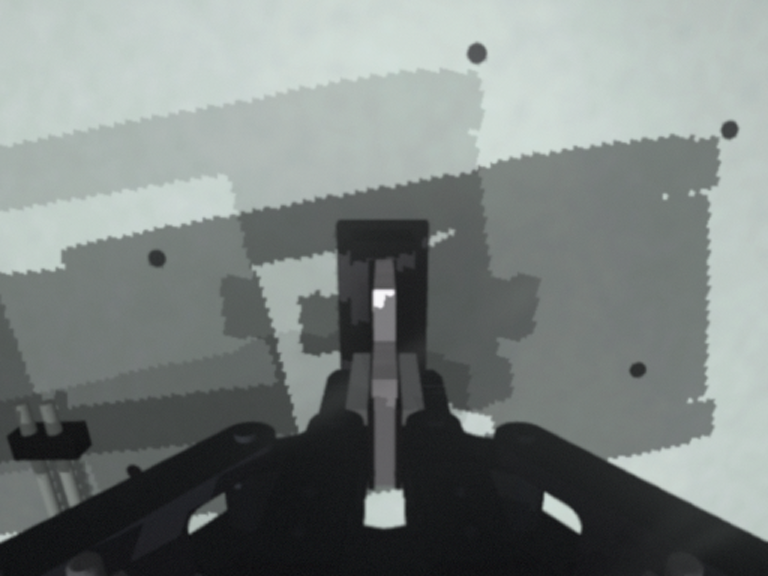

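Emit:
arm_command --dp '[[-0.04,0,0],[-0.09,0,0],[-0.111,0.007,0.03],[-0.111,0.018,0.08],[-0.111,0.031,0.14],[-0.111,0.044,0.2],[-0.111,0.057,0.26],[-0.111,0.07,0.32]]' --rotation '[[0,0,0],[0,0,0],[0.04,0,0],[0.08,0,0],[0.12,0,0],[0.16,0,0],[0.2,0,0],[0.24,0,0]]' --grip '[1,1,1,1,1,1,1,1]'

```text
clock: 17.52
eef_pos: [0.5865, -0.0525, 0.1593]
ee_rot: [-0.5, -0.5, 0.5, -0.499]
contact_force: [0.9, -0.3, 0.2]
gripper_width: 0.053
```

Emit:
arm_command --dp '[[0,0,0.033],[0,0,0.033],[0,0,0.033],[0,0,0.033]]' --rotation '[[0,0,0],[0,0,0],[0,0,0],[0,0,0]]' --grip '[1,1,1,1]'

```text
clock: 18.02
eef_pos: [0.586, -0.0823, 0.1597]
ee_rot: [0.5, 0.501, -0.5, 0.5]
contact_force: [0.2, -0.4, -0.5]
gripper_width: 0.055
```

```bash
python3 - <<'E'
from h import *
import pickle
f=grab_frame("wrist"); save(f,"w16",k=1.5);pickle.dump(f,open("w16.pkl","wb"))
t=grab_frame("scene"); save(t,"s2",(90,80,410,280),2.4)
s=observe();print(s["clock"],s["eef_pos"],s["gripper_width"],s["contact_force"],R.from_quat(s["ee_rot"]).as_matrix().round(3))
E
```

```text
18.125 [ 0.58614718 -0.08241971  0.15985494] 0.05770997173067782 [ 1.00380706 -0.63621804 -1.36275111] [[ 0.     1.     0.002]
 [ 0.     0.002 -1.   ]
 [-1.     0.    -0.   ]]
```

View pics/w16.png

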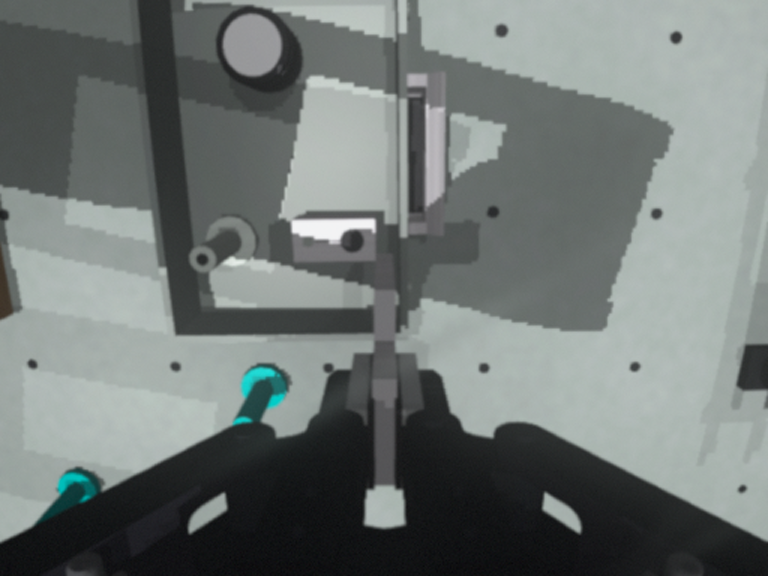

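View pics/s2.png

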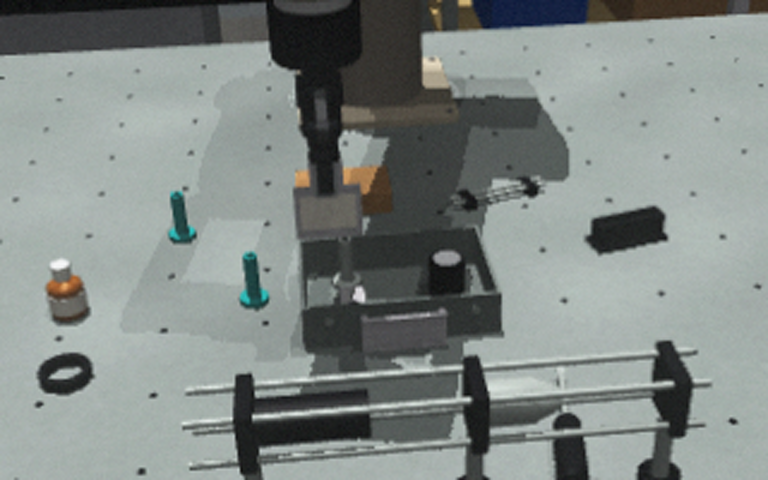

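```bash
python3 - <<'E'
from h import *
import pickle
f=pickle.load(open("w16.pkl","rb")); save(f,"w16z",(225,0,325,230),2.6)
save(f,"w16y",(245,40,315,165),4.8)
E
```

```text
(no output)
```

View pics/w16y.png

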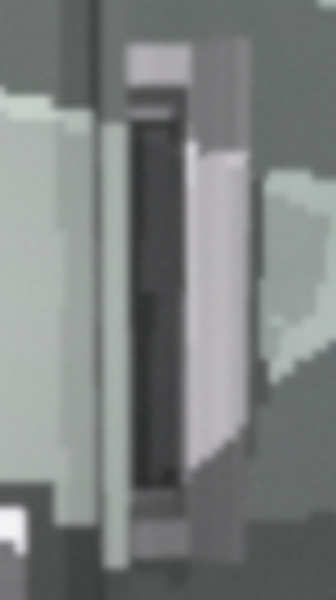

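View pics/w16z.png

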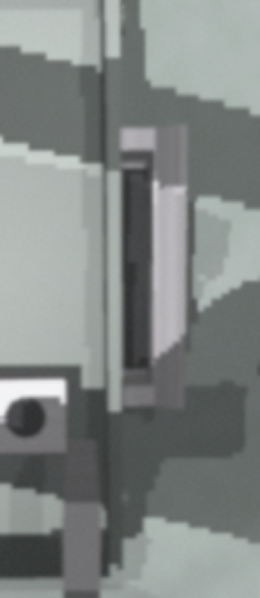

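```bash
python3 - <<'E'
from h import *
import pickle
f=pickle.load(open("w16.pkl","rb")); g=lambda L:[(x/4.8+245-.4,y/4.8+40-.4) for x,y in L]
P=lambda n,L,z:print(n,plane(f,g(L),z).round(4).tolist())
P("wall outer",[(128,130),(129,500)],.046)
P("wall inner",[(102,130),(104,500)],.046)
P("lip inner",[(188,140),(187,470)],.034)
P("flare out",[(249,60),(247,540)],.041)
P("lip ends",[(220,40),(220,560)],.041)
P("cheek inner",[(160,88),(160,518)],.034)
P("cheek inner34 alt",[(160,88),(160,490)],.034)
# rim far corners of bin in full img (1.5x)
h=lambda L:[(x/1.5-.2,y/1.5-.2) for x,y in L]
print(plane(f,h([(174,334),(404,332)]),.046))
# plate tab centreline in 1.5x image
print("tab x",plane(f,h([(385,480),(385,400)]),.191-.0), plane(f,h([(385,300)]),.166))
E
```

```text
wall outer [[0.5968, 0.0087, 0.046], [0.5976, -0.0468, 0.046]]
wall inner [[0.5929, 0.0087, 0.046], [0.5936, -0.0468, 0.046]]
lip inner [[0.6067, 0.0082, 0.034], [0.6075, -0.0434, 0.034]]
flare out [[0.6152, 0.0194, 0.041], [0.6169, -0.0538, 0.041]]
lip ends [[0.6107, 0.0223, 0.041], [0.6126, -0.0571, 0.041]]
cheek inner [[0.6022, 0.016, 0.034], [0.6032, -0.0513, 0.034]]
cheek inner34 alt [[0.6022, 0.016, 0.034], [0.6032, -0.0467, 0.034]]
[[ 0.47176047 -0.11038152  0.046     ]
 [ 0.5964994  -0.10871088  0.046     ]]
tab x [[ 0.58620052 -0.09573169  0.191     ]
 [ 0.58616231 -0.07268979  0.191     ]] [[ 0.58615496 -0.05477245  0.166     ]]
```

Emit:
arm_command --dp '[[0,0.016,-0.04],[0,0.016,-0.065],[0.03,0.016,-0.065],[0.058,0.016,-0.065],[0.058,0.016,-0.065],[0.058,0.016,-0.065],[0.058,0.016,-0.065]]' --rotation '[[-0.014,0,0],[-0.014,0,0],[-0.014,0,0],[-0.014,0,0],[-0.014,0,0],[-0.014,0,0],[-0.014,0,0]]' --grip '[1,1,1,1,1,1,1]'

```text
clock: 19.0
eef_pos: [0.6034, -0.0187, 0.1037]
ee_rot: [0.497, 0.503, -0.496, 0.504]
contact_force: [-0.2, 0.9, -1.1]
gripper_width: 0.059
```

```bash
python3 - <<'E'
from h import *
import pickle
f=grab_frame("wrist"); save(f,"w17",k=1.5);pickle.dump(f,open("w17.pkl","wb"))
t=grab_frame("scene"); save(t,"s3",(180,130,340,260),4.8)
s=observe();print(s["clock"],s["eef_pos"],s["gripper_width"],s["contact_force"],R.from_quat(s["ee_rot"]).as_matrix().round(3))
E
```

```text
19.1 [ 0.60311876 -0.01875516  0.10328374] 0.06141312707189162 [ 0.07181172  0.45721956 -1.0236644 ] [[ 0.002  1.     0.014]
 [-0.     0.014 -1.   ]
 [-1.     0.002  0.   ]]
```

View pics/w17.png

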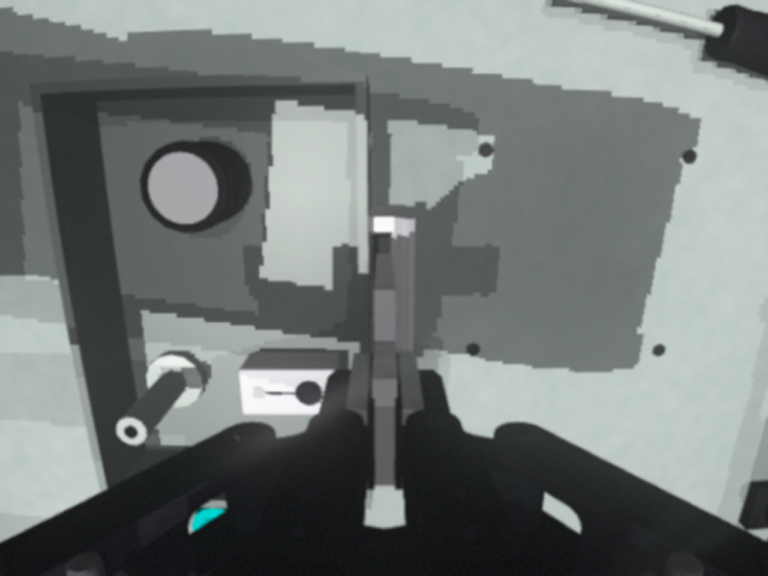

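View pics/s3.png

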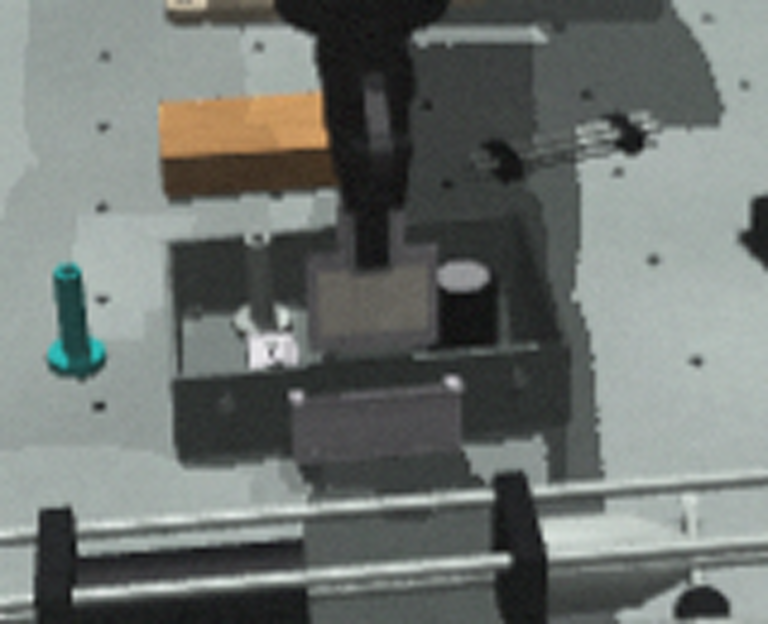

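```bash
python3 - <<'E'
from h import *
import pickle
f=pickle.load(open("w17.pkl","rb")); save(f,"w17z",(230,50,290,240),3.1)
h=lambda L:[(x/1.5-.2,y/1.5-.2) for x,y in L]
print(plane(f,h([(369,110),(369,260)]),.046),plane(f,h([(415,225),(414,340)]),.041),plane(f,h([(385,300)]),.110))
E
```

```text
[[0.59666503 0.06386245 0.046     ]
 [0.59705489 0.00623683 0.046     ]] [[ 0.61545836  0.01988287  0.041     ]
 [ 0.61651748 -0.02981353  0.041     ]] [[0.6031874  0.00883176 0.11      ]]
```

View pics/w17z.png

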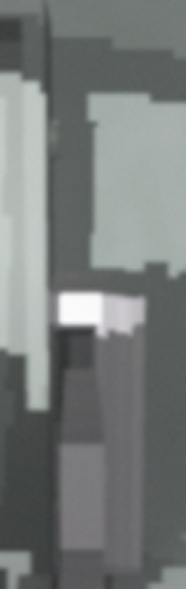

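Emit:
arm_command --dp '[[0,-0.001,-0.001],[0.01,-0.001,-0.001],[0.018,-0.001,-0.001],[0.024,-0.001,-0.001],[0.03,-0.001,-0.001],[0.03,-0.001,-0.001]]' --rotation '[[0,0,0],[0,0,0],[0,0,0],[0,0,0],[0,0,0],[0,0,0]]' --grip '[1,1,1,1,1,1]'

```text
clock: 19.85
eef_pos: [0.6007, -0.0176, 0.0709]
ee_rot: [0.496, 0.504, -0.497, 0.503]
contact_force: [0.4, -0.2, -0.2]
gripper_width: 0.063
```

```bash
python3 - <<'E'
from h import *
t=grab_frame("scene"); save(t,"s4",(180,130,340,260),4.8)
s=observe();print(s["clock"],s["eef_pos"],s["gripper_width"],s["contact_force"],s["wrist_torque"])
E
```

```text
19.9 [ 0.60098455 -0.01760416  0.07147629] 0.056310375396587085 [-0.42172427 -0.4687641   0.27885441] [-0.03533072 -0.00287752 -0.03080821]
```

View pics/s4.png

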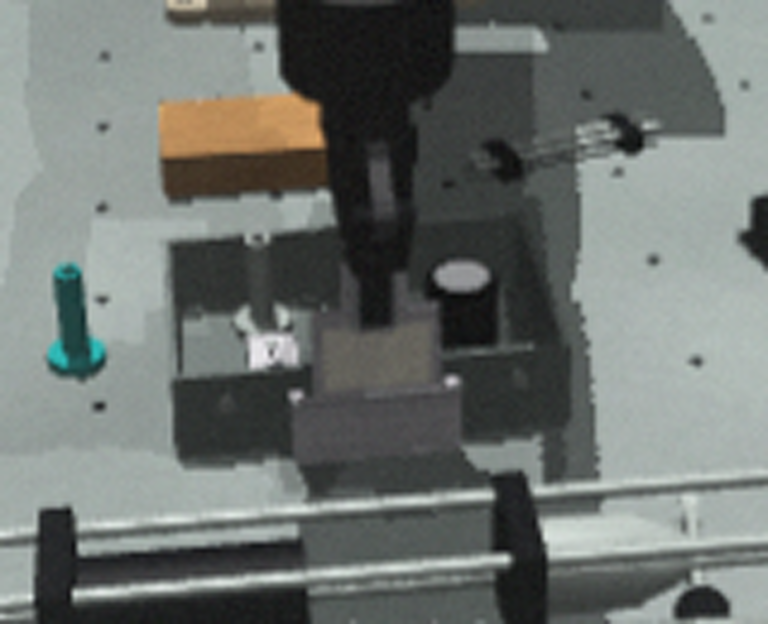

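Emit:
arm_command --dp '[[0.004,0,0],[0.007,0,0],[0.01,0,0],[0.012,0,0],[0.014,0,0],[0.016,0,0],[0.016,0,0]]' --rotation '[[0,0,0],[0,0,0],[0,0,0],[0,0,0],[0,0,0],[0,0,0],[0,0,0]]' --grip '[1,1,1,1,1,1,1]'

```text
clock: 20.78
eef_pos: [0.602, -0.0177, 0.0574]
ee_rot: [0.497, 0.503, -0.496, 0.504]
contact_force: [-3.5, 0.3, 12.7]
gripper_width: 0.06
```

```bash
python3 - <<'E'
from h import *
s=observe();print(s["clock"],s["eef_pos"],s["gripper_width"],s["contact_force"],s["wrist_torque"])
E
```

```text
20.775 [ 0.6019587  -0.01768957  0.05741234] 0.06046148206494922 [-3.47876776  0.32481507 12.72481946] [ 0.15263602  0.77279689 -0.0185916 ]
```

Emit:
arm_command --dp '[[0.002,0,0],[0.004,0,0],[0.004,0,0],[0.004,0,0]]' --rotation '[[0,0,0],[0,0,0],[0,0,0],[0,0,0]]' --grip '[1,1,1,1]'

```text
clock: 21.28
eef_pos: [0.6027, -0.0177, 0.0571]
ee_rot: [0.497, 0.503, -0.496, 0.504]
contact_force: [-15.9, 1.8, 38.7]
gripper_width: 0.055
```

```bash
python3 - <<'E'
from h import *
import pickle
s=observe();print(s["clock"],s["eef_pos"],s["gripper_width"],s["contact_force"],s["wrist_torque"],R.from_quat(s["ee_rot"]).as_matrix().round(3))
t=grab_frame("scene"); save(t,"s5",(180,130,340,260),4.8);pickle.dump(t,open("s5.pkl","wb"))
f=grab_frame("wrist"); save(f,"w18",k=1.5)
E
```

```text
21.275 [ 0.60271986 -0.01773255  0.05707179] 0.054560730036385584 [-15.85102124   1.77180187  38.69026179] [2.94271235e-01 3.43122012e+00 2.45497391e-03] [[ 0.003  1.     0.014]
 [-0.     0.014 -1.   ]
 [-1.     0.003  0.001]]
```

View pics/s5.png

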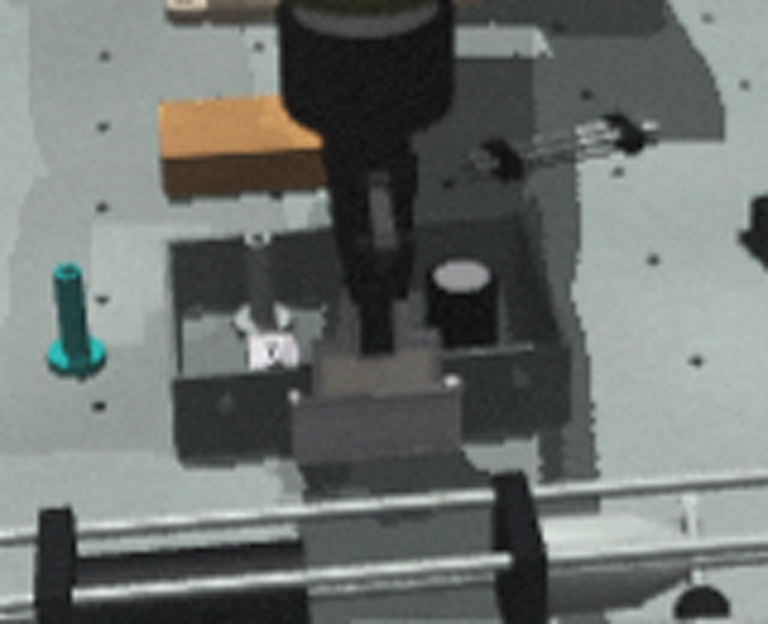

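View pics/w18.png

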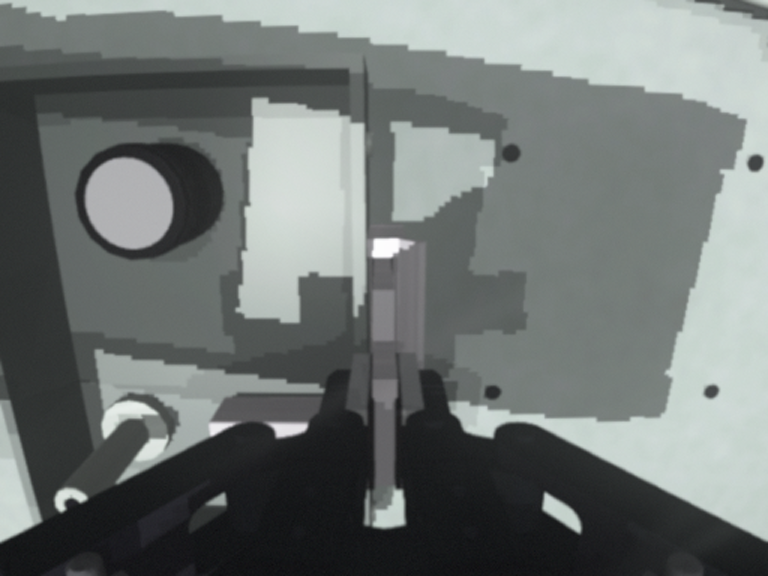

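Emit:
arm_command --dp '[[-0.002,-0.0005,0],[-0.002,-0.0005,0],[-0.002,-0.0005,0],[-0.002,-0.0005,0],[-0.002,-0.0005,0],[-0.002,-0.0005,0]]' --rotation '[[0,0,0],[0,0,0],[0,0,0],[0,0,0],[0,0,0],[0,0,0]]' --grip '[1,1,1,1,1,1]'

```text
clock: 22.12
eef_pos: [0.6021, -0.0177, 0.0572]
ee_rot: [0.497, 0.503, -0.496, 0.504]
contact_force: [-7.0, 0.6, 23.3]
gripper_width: 0.059
```

```bash
python3 - <<'E'
from h import *
import pickle
s=observe();print(s["clock"],s["eef_pos"],s["gripper_width"],s["contact_force"],s["wrist_torque"])
t=grab_frame("top"); save(t,"t3",(120,160,400,290),2.8)
save(pickle.load(open("s5.pkl","rb")),"s5z",(235,180,285,230),10)
E
```

```text
22.125 [ 0.60210679 -0.01770743  0.05722371] 0.059425957536011244 [-7.00793303  0.56228603 23.31432077] [0.21932296 1.751255   0.01430644]
```

View pics/s5z.png

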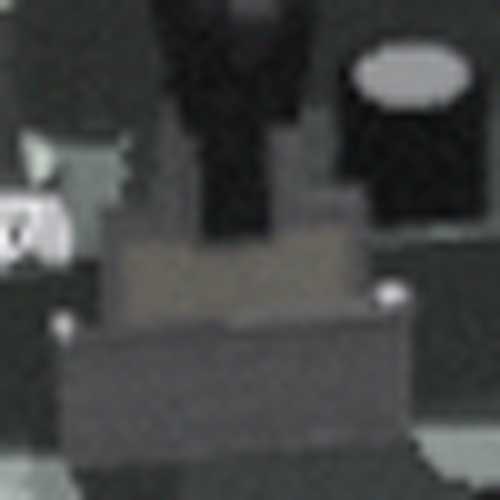

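View pics/t3.png

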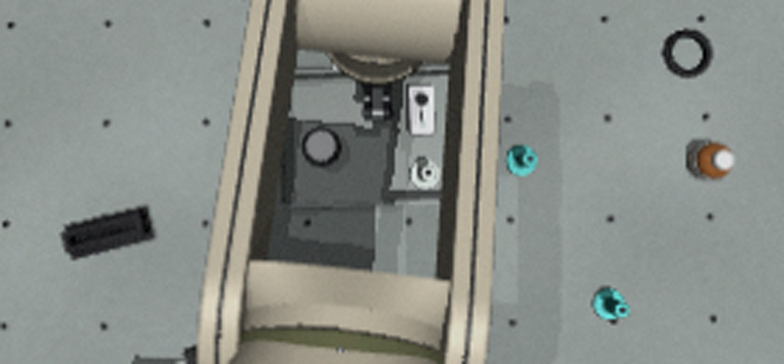

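```bash
python3 - <<'E'
from h import *
import pickle
t=pickle.load(open("s5.pkl","rb"))
for z in (.064,.074):
    p=proj(t,[[.6055,-.0477,z],[.6055,.0123,z]]); print(z,((p+.5-[235,180])*10).round())
s=observe();print(s["clock"],s["contact_force"])
close_job()
E
```

```text
0.064 [[ 93. 219.]
 [362. 199.]]
0.074 [[ 91. 181.]
 [361. 161.]]
22.175 [-8.54186614  1.30937054 23.71068547]
the job is handed in; nothing more can be done
```

The job is done and handed in at about 22 s of the 72 s allowed. No verdict was reported, so what follows is from my own last checks.

**Parts in the bin:** The lens tube, the steel post and the clamp block were each gripped and let go in the bin. The last overhead view shows all three there and untouched, with both upright parts still standing.

**Label holder:** It came out of its stand and went foot first down behind the lip.
- The fingertips stopped at a height of 57.4 mm, where I expected the holder to be home with no slip in the grip. Pushing 4 mm further moved it only 0.3 mm while the force rose to 39 N.
- I then eased the push. At hand-in the gripper was still holding it, with about 24 N downward.
- In the scene camera picture the frame's shoulders match the home height within about 1.5 mm on average.
- There is still a sideways force of about 8.5 N, so the plate is leaning lightly on the lip.

**Bystanders:** I touched none of the things to be left alone. The last overhead view shows the bottle, the lens ring and the turquoise look-alike posts where they began. The screwdriver lay outside that picture. I saw it in an earlier wrist view but did not measure it again.

**Disagreements along the way:** The stand measured about 8% smaller than stated, and the post's position differed by about 3 mm between cameras. Neither affected the result.

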